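# Clear the footstool base and hold its locking pin drawn

## Robot

A 6-joint arm with a two-finger parallel gripper is mounted at the origin on the work surface. World frame = base frame: x ahead of the robot, y to its left, z up, the work surface at z = 0. Lengths are in m, angles in rad, forces in N, time in s.
With the tool pointing down it reaches from about 0.375 to 0.9 m from the base axis. Payload 3.1 kg.
Tool frame: the origin (TCP) lies between the finger pads; the fingertips stand 11 mm ahead of it and the grasp point (between the pads) lies 8 mm behind it; x points along the fingers, y is the direction in which the jaws open and shut, and the axes are right-handed (so a half turn about x gives the same grasp; the last joint's range is limited). The gripper opens to 85 mm and grips with 20 to 120 N. Pads are 22 mm wide; open, the fingers measure 114 mm over their backs; the gripper's body (76 mm by 85 mm) begins 54 mm behind the grasp point. The pads swing forward as they close: fully open they stand 13 mm farther back than shut.
Start: joints at [-1.383, 0.527, 1.433, -0, 1.181, -0.178], TCP at [0.224, -0.583, 0.242] pointing down, gripper open.
Joint ranges: [-3.08, 3.08], [-0.75, 2.2], [0.22, 2.44], [-1.43, 4.57], [0, 2.65], [-2.85, 2.85]. Speed limits (rad/s): [2.79, 2.79, 3.14, 3.14, 3.14, 3.14].

## Interface

Orientations are given as a unit quaternion [w, x, y, z].
In Python, from plant import r gives the robot as it stands.
- The arm moves only by the tool servo_tool, never from a script. Its argument "rows" is a list of rows, each a list of 2 entries, a list of its own where there are three numbers: the shift along the tool's x, y, z normalised to -1 to 1, where 1 is 0.02 m, then the turn, a rotation vector about the tool's x, y, z normalised to -1 to 1, where 1 is 0.1 rad. A call has 1 to 5 rows; each row shifts and turns the commanded pose from where the row before left it, along the tool's axes as they then stand; what a row does not reach is not made up. A row lasts 1/12 s, in which the tool goes at most 41.7 mm and 7.16 degrees, less where a joint would pass 70% of its speed; a pose out of reach is approached as far as the arm can. A call with a number of a shift or a turn outside -1 to 1 is refused whole. A call with a gripper value outside its range is refused whole. "claw" is the opening, from 0 (shut) to 1 (fully open), set as the call begins (left out, the last holds). The fingers move at their own pace and stop on an object; "newtons" is the grip in N (left out, the last holds). Time passes only in rows, so rows that do not move let the fingers close. It gives the time, the measured TCP pose, the force and the opening at its end, in the units of the state.
- r.observe(): the state, without advancing time (a new reading comes with each control period).
- r.grab_frame(name): name is "scene" or "top"; returns (picture, depth): 384x512x3 uint8, red, green, blue; 384x512 float32, m along the optical axis (not along the pixel's ray), 0 where there is no reading.
- r.camera_model(name): a dict with "K" (3x3 intrinsics, pixels), "k1" (the pictures are not rectified: a ray, as slopes to the right and down, at radius r is drawn at 1 + k1 r^2 times it, then the intrinsics apply), "cam_to_world" (4x4, takes a point from camera to world coordinates). Camera axes: x right, y up, looking along -z (the intrinsics and any distortion apply to the point x, -y, -z); pixel columns grow to the right and rows downward; lengths in m; the calibration is good to about 2 mm. A picture is of the moment at which its call begins. camera_model takes no time and is no camera call.
- r.hand_in(): hands the job in, once; it reports no verdict.
The state is a dict: "time": time; "joint_pos": joint angles; "qvel": joint speeds; "joint_torque": joint torques, N m; "eef_pos": TCP position; "orientation": TCP orientation; "wrist_force": force on the tool from outside, world axes, zero at the start; "torque": the same for the moment, N m; "opening": finger opening in m.
Only numpy, scipy, OpenCV 4.12 (cv2) and the standard library are available. Lean on these libraries where they do the work, as an engineer would, in place of code of your own. Each camera call takes 0.05 s, during which the arm holds its last target. There are 200 camera calls.

## Task

The footstool base is to be lifted out of its bench jig by a colleague: first take the tack cup off its plywood deck and nest it upright, all the way down, in the top of the stack of two like cups on the bench, which stays standing upright there. Then draw the steel locking pin gently and straight up by about 35 mm, without straining it sideways in its guide, so that its tip is out of the wooden rail but still well inside the guide, and finish holding it there in the gripper. Leave the jar, spray can and wood offcut alone, and never pull the pin right out.

Things in the scene. Friction and masses are not known exactly. Their poses are not given: they have to be found in the camera images.
- guide_top (a point): Centre of the bore's mouth on top of the steel guide block, 105 mm above the bench; z up, x level towards the deck, y along the near rail. The block is 44 x 44 x 40 mm, on a steel arm from a post on its -x side (nothing of it above 105 mm). The bore is 15 mm wide, right through. 15 mm below the block is the pine near rail, with a 17 mm hole 20 mm deep in line with the bore.
- jig: The pine footstool base and the steel jig, one fixed piece; origin on the bore's axis at bench level, axes as guide_top. The base reaches from x = -22 to +260 mm and y = -150 to +150 mm; its rails are 50 mm high (near rail 44 mm thick), with low corner blocks; its plywood deck lies 30 mm above the bench.
- pin_grip (a point): Centre of the grip of the loose steel locking pin: a dark upright cylinder 22 mm across and 42 mm tall (from 21 mm below to 21 mm above this point), whose underside starts 8 mm above the guide block. z runs up along the pin. At the start the point is 134 mm above the bench. Pin mass about 0.13 to 0.25 kg; it slides freely and drops back when let go.
- pin_tip (a point): Lower end of the pin, 104 mm below pin_grip on its axis. The shank is 14 mm across and 83 mm long. At the start the tip is 75 mm below guide_top (20 mm down in the rail); drawn by 35 mm it is 40 mm below guide_top.
- cup_mid (a point): Loose empty grey plastic tack cup on the deck: point on its axis half-way up (35 mm above its underside), z up. Round, tapered: 70 mm tall, outside diameter 40 mm at the underside, 58 mm at the open rim, wall 2.2 mm, raised inner floor 26 mm above its underside. About 60 g; starts upright, underside 30 mm above the bench, 100 to 160 mm from the pin's axis.
- stack_top_mid (a point): The stack: two cups of the same shape, nested and pressed together so that they move as one piece (about 120 g, loose), standing on the bench. The point is on the axis, half-way up the upper cup (61 mm above the bench), z up. The upper cup's underside is 26 mm and its rim 96 mm above the bench. A cup nested in it sits 26 mm higher again (its rim at 122 mm).
- jar: Bystander: amber glass jar, 60 mm across, 85 mm tall; origin at its underside.
- spray: Bystander: white spray can, 54 mm across, 190 mm tall; origin at its underside.
- offcut: Bystander: pine offcut 90 x 45 x 45 mm; origin at its underside.

How it is judged:
On the way, in this order (a step that is already met when the one before it is completed fails the run):
1. the cup from the deck is nested in the stack and let go (horizontal distance between cup_mid and stack_top_mid below 0.006 m and z of cup_mid in the frame of stack_top_mid between 0.02 and 0.032 m and angle between cup_mid's own z axis and vertical below 0.12 rad and angle between stack_top_mid's own z axis and vertical below 0.1 rad and height (world z) of stack_top_mid between 0.055 and 0.067 m and contact force between the fingers and cup below 0.1 N and linear speed of cup below 0.03 m/s), for 0.2 s.
2. the pin is drawn 27 to 45 mm and held by the fingers (z of pin_tip in the frame of guide_top between -0.048 and -0.03 m and horizontal distance between pin_tip and guide_top below 0.004 m and angle between the z axis of pin_tip and the z axis of guide_top, either way round below 0.06 rad and contact force between the fingers and pin above 2 N), for 0.2 s.
At the end, for the whole second after the job is handed in: The three cups stand nested in one upright stack on the bench (axes within 6 mm, the added cup 20 to 32 mm above the one below it and within 0.12 rad of upright); the fingers hold the pin still, drawn 27 to 45 mm from its start, within 4 mm of the bore's axis and 0.06 rad of its direction (all of step 2 and horizontal distance between cup_mid and stack_top_mid below 0.006 m and z of cup_mid in the frame of stack_top_mid between 0.02 and 0.032 m and angle between cup_mid's own z axis and vertical below 0.12 rad and angle between stack_top_mid's own z axis and vertical below 0.1 rad and height (world z) of stack_top_mid between 0.055 and 0.067 m and contact force between the fingers and cup below 0.1 N and linear speed of pin below 0.02 m/s); the arm keeps its last pose, push and grip.
It fails at once if the pin is pulled right out of its guide (z of pin_tip in the frame of guide_top above -0.004 m).
It fails at once if while drawn by over 3 mm, the pin is strained against the jig with more than 15 N (z of pin_tip in the frame of guide_top above -0.072 m and contact force between pin and jig above 15 N).
It fails at once if a bystander is moved by more than 30 mm (distance of any of jar, spray, offcut from where it was at the start of the episode above 0.03 m).
It also fails if it takes over 51 s, if anything falls off the work surface, if the arm or the gripper's body presses on something with over 40 N, if the wrist force passes 120 N, or if a joint passes its speed limit or range.

## Working session

There is one attempt and no reset: what is moved stays moved. The work goes in short steps, Python scripts to look and compute and a tool call to move; the robot and the scene stay as the last step left them, time stands still between calls to the robot, and variables do not carry over. Pictures are saved under pics/ and viewed, about 8 in all and at most 12, crops included, and the job is handed in when it is done.

Besides the shell and the picture viewer there is one more tool, called as a command line: name --argument value ..., lists and objects as JSON in quotes. servo_tool: Moves the arm, as the interface text tells. Its arguments: {"type":"object","properties":{"rows":{"type":"array","items":{"type":"array"}},"claw":{"type":"number"},"newtons":{"type":"number"}},"required":["rows"]}

```bash
mkdir -p pics; ls; cat > h.py <<'E'
import numpy as np, cv2
from plant import r
def grab(n,f=None):
    p,d=r.grab_frame(n)
    if f: cv2.imwrite(f'pics/{f}.png',cv2.cvtColor(p,cv2.COLOR_RGB2BGR))
    np.savez(f'pics/{f or n}.npz',p=p,d=d)
    return p,d
def world(n,u,v,d=None,z=None):
    """pixels -> world with depth d, or on plane height z"""
    m=r.camera_model(n);K=np.array(m['K']);k=m['k1'];T=np.array(m['cam_to_world'])
    u=np.asarray(u,float);v=np.asarray(v,float)
    a=(u-K[0,2])/K[0,0];b=(v-K[1,2])/K[1,1];x,y=a.copy(),b.copy()
    for _ in range(20):
        s=1+k*(x*x+y*y);x,y=a/s,b/s
    R=np.stack([x,-y,-np.ones_like(x)],-1)@T[:3,:3].T
    if z is not None: d=(z-T[2,3])/R[...,2]
    return T[:3,3]+R*np.asarray(d)[...,None]
E
python3 - <<'E'
from h import *
for n in('scene','top'):
    p,d=grab(n,n+'0');m=r.camera_model(n);print(n,np.round(m['K'],1),m['k1'],np.round(m['cam_to_world'],3))
a=[cv2.imread(f'pics/{n}0.png') for n in('scene','top')]
for n,i in zip(('scene','top'),a): cv2.imwrite(f'pics/{n}0b.png',cv2.resize(i,(768,576)))
print(r.observe())
E
```

```text
pics
scene [[478.1   0.  258.6]
 [  0.  478.1 197.2]
 [  0.    0.    1. ]] 0.003067957827101963 [[ 0.839 -0.433  0.328  0.902]
 [ 0.543  0.678 -0.495 -0.575]
 [-0.008  0.594  0.804  1.058]
 [ 0.     0.     0.     1.   ]]
top [[410.8   0.  248.6]
 [  0.  410.8 191.2]
 [  0.    0.    1. ]] -0.10324369276492777 [[-0.002  0.996 -0.089  0.415]
 [-1.    -0.002 -0.005  0.045]
 [-0.005  0.089  0.996  1.313]
 [ 0.     0.     0.     1.   ]]
{'time': 0.1, 'joint_pos': array([-1.38249699e+00,  5.28353006e-01,  1.43376021e+00,  3.53246926e-06,
        1.18140397e+00, -1.78488789e-01]), 'qvel': array([-0.00152328, -0.0018034 , -0.00240473, -0.00064743, -0.00054012,
       -0.00201459]), 'joint_torque': array([ 3.78537777e-05, -4.43304098e+01, -1.78586233e+01, -1.74760321e-04,
        3.88148430e-03,  1.09100526e-05]), 'eef_pos': array([ 0.22405499, -0.58280087,  0.2414483 ]), 'orientation': array([-0.12827253, -0.69524646, -0.12963338,  0.69525082]), 'wrist_force': array([-0.74835773, -0.54934746,  0.14709345]), 'torque': array([ 0.02242699, -0.02802299, -0.02243063]), 'opening': 0.08535951448459772}
```

View pics/scene0b.png

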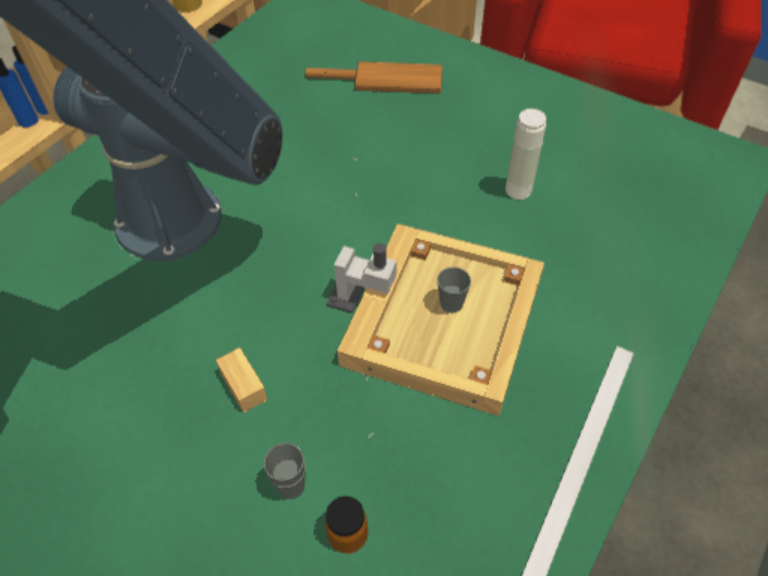

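View pics/top0b.png

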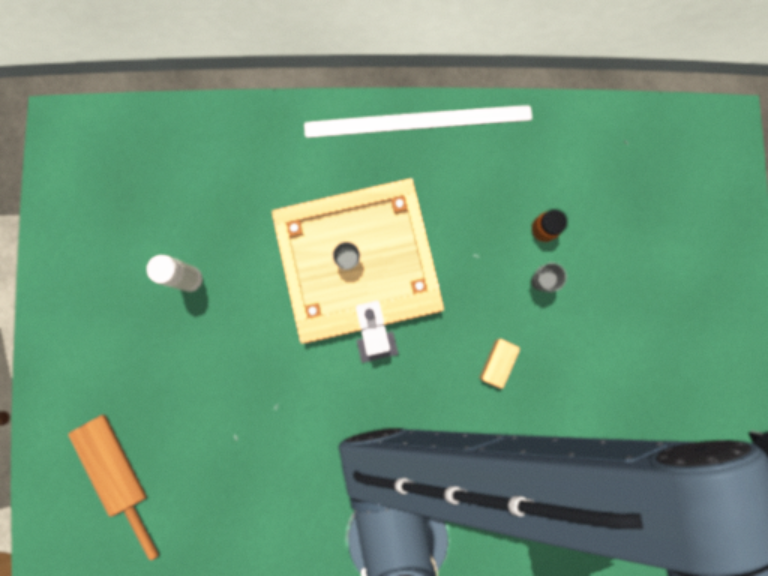

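The scene view shows the pin at about (379,255), the cup at (454,288), the stack at (286,470), the jar at (347,522), the offcut at (242,378) and the can at (525,155). The top view agrees. Next I measure these from depth.

```bash
cat >> h.py <<'E'
def cloud(n,f):
    z=np.load(f'pics/{f}.npz');d=z['d'];v,u=np.mgrid[:384,:512]
    P=world(n,u,v,d);P[d<=0]=np.nan;return P,z['p']
def circ(q):
    from scipy.optimize import least_squares
    s=least_squares(lambda c:np.hypot(q[:,0]-c[0],q[:,1]-c[1])-c[2],[*q.mean(0)[:2],.03],loss='soft_l1',f_scale=.002)
    return s.x, np.sqrt(np.mean(s.fun**2))
E
python3 - <<'E'
from h import *
# scene & top boxes in 768-pic px: u0,v0,u1,v1
B={'scene':dict(pin=(365,238,392,270),cup=(430,262,478,318),stack=(258,438,312,502),jar=(320,490,375,555),off=(210,345,270,412),spray=(500,105,552,202),blk=(355,255,402,296)),
'top':dict(pin=(355,300,385,330),cup=(328,238,365,275),stack=(528,260,570,300),jar=(530,205,572,245),off=(478,335,522,392),spray=(142,250,205,295),blk=(350,298,398,362))}
for n in B:
  P,im=cloud(n,n+'0')
  for k,b in B[n].items():
    a=[int(x/1.5) for x in b];q=P[a[1]:a[3],a[0]:a[2]].reshape(-1,3);q=q[np.isfinite(q[:,2])]
    lo,hi={'pin':(.115,.17),'cup':(.085,.11),'stack':(.08,.105),'jar':(.07,.1),'off':(.035,.06),'spray':(.17,.2),'blk':(.098,.11)}[k]
    s=q[(q[:,2]>lo)&(q[:,2]<hi)]
    print(n,k,len(q),'zmax',np.round(np.percentile(q[:,2],[50,90,97,100]),3),len(s), np.round(np.r_[s.min(0),s.max(0),s.mean(0)],3) if len(s) else '')
    if k in('cup','stack','pin') and len(s)>5: print('   circ',np.round(circ(s)[0],4),circ(s)[1].round(4))
for f,bx in (('scene0',(200,130,380,360)),('top0',(170,110,410,260))):
    i=cv2.imread(f'pics/{f}.png')[bx[1]:bx[3],bx[0]:bx[2]]
    pass
i=cv2.imread('pics/scene0.png');c=lambda x,y:cv2.resize(i[y:y+64,x:x+64],(384,384),interpolation=cv2.INTER_CUBIC)
t=cv2.imread('pics/top0.png');e=lambda x,y:cv2.resize(t[y:y+48,x:x+48],(384,384),interpolation=cv2.INTER_CUBIC)
g=np.hstack([np.vstack([c(222,152),e(222,192)])[:],np.vstack([c(272,162),e(206,146)]),np.vstack([c(160,282),e(342,160)])])
cv2.imwrite('pics/crop.png',cv2.resize(g,(798,532)))
E
```

```text
scene pin 395 zmax [0.101 0.153 0.155 0.16 ] 128 [0.457 0.043 0.115 0.48  0.068 0.16  0.471 0.052 0.141]
   circ [0.4689 0.0548 0.0089] 0.0022
scene cup 1210 zmax [0.032 0.092 0.099 0.104] 195 [0.558 0.073 0.085 0.615 0.132 0.104 0.586 0.105 0.094]
   circ [0.5866 0.1022 0.0268] 0.0015
scene stack 1505 zmax [0.029 0.088 0.095 0.099] 221 [ 0.513 -0.337  0.08   0.572 -0.279  0.099  0.539 -0.306  0.091]
   circ [ 0.5437 -0.3093  0.0268] 0.0011
scene jar 1619 zmax [0.023 0.085 0.087 0.09 ] 553 [ 0.631 -0.348  0.07   0.684 -0.295  0.09   0.659 -0.323  0.084]
scene off 1752 zmax [0.003 0.046 0.047 0.05 ] 621 [ 0.321 -0.251  0.035  0.418 -0.175  0.05   0.372 -0.215  0.044]
scene spray 2229 zmax [0.004 0.179 0.19  0.194] 288 [0.523 0.415 0.17  0.577 0.47  0.194 0.552 0.438 0.185]
scene blk 863 zmax [0.084 0.107 0.136 0.149] 196 [0.443 0.03  0.098 0.493 0.082 0.109 0.471 0.051 0.104]
top pin 399 zmax [0.102 0.151 0.156 0.165] 47 [0.458 0.049 0.117 0.477 0.066 0.165 0.468 0.057 0.153]
   circ [0.4676 0.0574 0.0075] 0.0025
top cup 625 zmax [0.034 0.092 0.101 0.103] 76 [0.56  0.079 0.086 0.615 0.133 0.103 0.592 0.108 0.097]
   circ [0.5868 0.1046 0.0268] 0.001
top stack 753 zmax [0.005 0.086 0.096 0.101] 101 [ 0.517 -0.337  0.081  0.573 -0.278  0.101  0.546 -0.313  0.091]
   circ [ 0.5439 -0.3068  0.0271] 0.0014
top jar 755 zmax [0.025 0.086 0.088 0.092] 257 [ 0.633 -0.346  0.07   0.685 -0.294  0.092  0.658 -0.319  0.084]
top off 1134 zmax [0.002 0.046 0.048 0.053] 410 [ 0.325 -0.248  0.036  0.417 -0.175  0.053  0.371 -0.211  0.044]
top spray 1257 zmax [0.005 0.19  0.192 0.196] 313 [0.524 0.419 0.171 0.578 0.472 0.196 0.549 0.443 0.188]
top blk 1369 zmax [0.048 0.106 0.151 0.165] 275 [0.391 0.02  0.099 0.494 0.082 0.11  0.445 0.053 0.105]
```

View pics/crop.png

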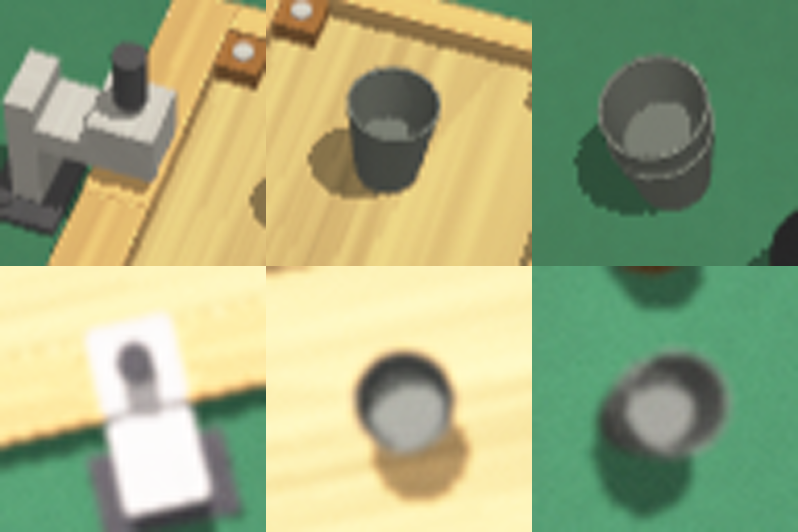

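```bash
cat >> h.py <<'E'
from scipy.spatial.transform import Rotation as R
def rot(): 
    o=r.observe()['orientation'];return R.from_quat(np.r_[o[1:],o[0]]).as_matrix()
def plan(t):
    """shift to target in tool axes, units of 20 mm; plus tilt error to vertical in 0.1 rad"""
    o=r.observe();M=rot();d=M.T@(np.array(t)-o['eef_pos'])
    tilt=M.T@np.cross(M[:,0],[0,0,-1])
    print('t %.2f eef'%o['time'],o['eef_pos'].round(4),'d/20mm',(d/.02).round(2),'tilt/0.1',(tilt/.1).round(3),'F',o['wrist_force'].round(2),'open',round(o['opening'],4))
E
python3 - <<'E'
from h import *
print(rot().round(3)); plan([.587,.103,.24]); plan([.587,.103,.085])
P,im=cloud('scene','scene0')
# jig yaw: deck-rail corners, top-view clicks on the rail top z=.05
c=world('top',np.array([273,413,443,302])/1.5,np.array([211,180,310,342])/1.5,z=.05);print(c.round(4))
e=c[1]-c[0];print('edges',[np.linalg.norm(c[i]-c[i-1]).round(3) for i in range(4)])
print('pin top',world('scene',253.3,164.5,z=.155).round(4))
print('cup rim',world('scene',302.7,185.8,z=.1).round(4),world('top',231.0,170.3,z=.1).round(4))
E
```

```text
[[-0.     0.359 -0.933]
 [ 0.002 -0.933 -0.359]
 [-1.    -0.002 -0.   ]]
t 0.10 eef [ 0.2241 -0.5828  0.2414] d/20mm [  0.13 -25.5  -29.24] tilt/0.1 [ 0.    -0.003  0.019] F [-0.75 -0.55  0.15] open 0.0854
t 0.10 eef [ 0.2241 -0.5828  0.2414] d/20mm [  7.88 -25.49 -29.23] tilt/0.1 [ 0.    -0.003  0.019] F [-0.75 -0.55  0.15] open 0.0854
[[ 0.6875  0.2592  0.05  ]
 [ 0.7526 -0.0339  0.05  ]
 [ 0.4798 -0.0932  0.05  ]
 [ 0.4148  0.1959  0.05  ]]
edges [np.float64(0.28), np.float64(0.3), np.float64(0.279), np.float64(0.296)]
pin top [0.4683 0.0586 0.155 ]
cup rim [0.5862 0.1054 0.1   ] [0.5861 0.1027 0.1   ]
```

servo_tool --rows '[[[0,-0.85,-0.97],[0,0,0]],[[0,-0.85,-0.97],[0,0,0]],[[0,-0.85,-0.97],[0,0,0]],[[0,-0.85,-0.97],[0,0,0]],[[0,-0.85,-0.97],[0,0,0]]]' --claw 1 --newtons 25

```text
time: 0.52
eef_pos: [0.2845, -0.4678, 0.2418]
orientation: [-0.128, -0.695, -0.129, 0.695]
wrist_force: [1.4, -0.2, 0.1]
opening: 0.0858
```

servo_tool --rows '[[[0,-0.85,-0.97],[0,0,0]],[[0,-0.85,-0.97],[0,0,0]],[[0,-0.85,-0.97],[0,0,0]],[[0,-0.85,-0.97],[0,0,0]],[[0,-0.85,-0.97],[0,0,0]]]'

```text
time: 0.93
eef_pos: [0.3445, -0.3537, 0.242]
orientation: [-0.129, -0.695, -0.129, 0.695]
wrist_force: [0.7, -0.1, 0.4]
opening: 0.0857
```

servo_tool --rows '[[[0,-0.85,-0.97],[0,0,0]],[[0,-0.85,-0.97],[0,0,0]],[[0,-0.85,-0.97],[0,0,0]],[[0,-0.85,-0.97],[0,0,0]],[[0,-0.85,-0.97],[0,0,0]]]'

```text
time: 1.35
eef_pos: [0.4046, -0.2396, 0.2421]
orientation: [-0.129, -0.695, -0.129, 0.695]
wrist_force: [0.2, -0.4, -0.3]
opening: 0.0854
```

servo_tool --rows '[[[0,-0.85,-0.97],[0,0,0]],[[0,-0.85,-0.97],[0,0,0]],[[0,-0.85,-0.97],[0,0,0]],[[0,-0.85,-0.97],[0,0,0]],[[0,-0.85,-0.97],[0,0,0]]]'

```text
time: 1.77
eef_pos: [0.4646, -0.1255, 0.2421]
orientation: [-0.129, -0.695, -0.129, 0.695]
wrist_force: [-0.1, -1.0, 0.1]
opening: 0.0853
```

servo_tool --rows '[[[0,-0.85,-0.97],[0,0,0]],[[0,-0.85,-0.97],[0,0,0]],[[0,-0.85,-0.97],[0,0,0]],[[0,-0.85,-0.97],[0,0,0]],[[0,-0.85,-0.97],[0,0,0]]]'

```text
time: 2.18
eef_pos: [0.5246, -0.0114, 0.242]
orientation: [-0.129, -0.695, -0.129, 0.696]
wrist_force: [0.6, 0.0, -0.5]
opening: 0.0855
```

servo_tool --rows '[[[0,-0.85,-0.97],[0,0,0]],[[0,-0.85,-0.97],[0,0,0]],[[0,-0.85,-0.97],[0,0,0]],[[0,-0.85,-0.97],[0,0,0]],[[0,0,0],[0,0,0]]]'

```text
time: 2.6
eef_pos: [0.5743, 0.0822, 0.242]
orientation: [0.13, 0.696, 0.131, -0.694]
wrist_force: [-0.0, -0.3, 0.2]
opening: 0.0854
```

```bash
python3 - <<'E'
from h import *
plan([.5865,.104,.085]);print(r.observe()['joint_pos'].round(2)); print(rot().round(3))
E
```

```text
t 2.60 eef [0.5743 0.0822 0.242 ] d/20mm [ 7.85 -0.79 -0.95] tilt/0.1 [ 0.    -0.024  0.01 ] F [-0.04 -0.26  0.17] open 0.0854
[-0.05  0.47  1.55  0.    1.12  1.15]
[[ 0.002  0.362 -0.932]
 [ 0.002 -0.932 -0.362]
 [-1.    -0.001 -0.002]]
```

servo_tool --rows '[[[0.4,-0.4,-0.5],[0,0,0]],[[0.9,-0.39,-0.45],[0,0,0]],[[1,0,0],[0,0,0]],[[1,0,0],[0,0,0]],[[1,0,0],[0,0,0]]]'

```text
time: 3.02
eef_pos: [0.5841, 0.1, 0.1547]
orientation: [-0.129, -0.695, -0.129, 0.696]
wrist_force: [-0.4, -0.1, 0.0]
opening: 0.0853
```

servo_tool --rows '[[[1,0,0],[0,0,0]],[[1,0,0],[0,0,0]],[[1,0,0],[0,0,0]],[[0.55,0,0],[0,0,0]],[[0,0,0],[0,0,0]]]'

```text
time: 3.43
eef_pos: [0.5823, 0.0997, 0.0822]
orientation: [-0.128, -0.693, -0.129, 0.698]
wrist_force: [-0.7, 1.0, -0.1]
opening: 0.0854
```

```bash
python3 - <<'E'
from h import *
plan([.5865,.104,.085])
p,d=grab('scene','scene1')
i=cv2.imread('pics/scene1.png');cv2.imwrite('pics/c1.png',cv2.resize(i[110:260,210:410],(800,600),interpolation=cv2.INTER_CUBIC))
E
```

```text
t 3.43 eef [0.5823 0.0997 0.0822] d/20mm [-0.14 -0.12 -0.27] tilt/0.1 [0.    0.062 0.024] F [-0.69  0.96 -0.07] open 0.0854
```

View pics/c1.png

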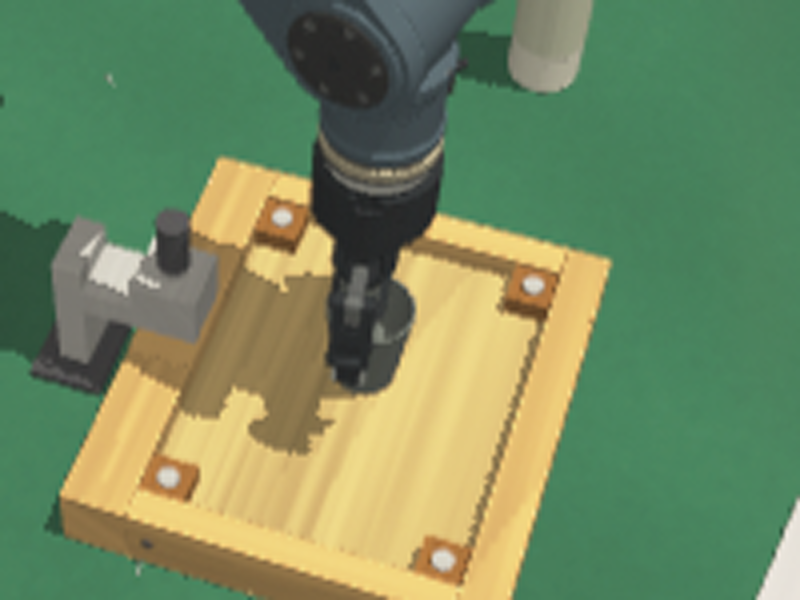

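The crop shows the fingers either side of the cup, with the cup at crop (375,330). I'll correct the small offset and recheck.

servo_tool --rows '[[[-0.1,-0.12,-0.25],[0,0,0]],[[0,0,0],[0,0,0]]]'

```text
time: 3.65
eef_pos: [0.5905, 0.1046, 0.0889]
orientation: [0.129, 0.697, 0.129, -0.694]
wrist_force: [0.7, 0.4, -0.1]
opening: 0.0852
```

```bash
python3 - <<'E'
from h import *
plan([.5865,.104,.085])
E
```

```text
t 3.65 eef [0.5905 0.1046 0.0889] d/20mm [ 0.2  -0.04  0.2 ] tilt/0.1 [ 0.    -0.041 -0.013] F [ 0.69  0.37 -0.12] open 0.0852
```

servo_tool --rows '[[[0.1,0,0.1],[0,0,0]],[[0,0,0],[0,0,0]],[[0,0,0],[0,0,0]],[[0,0,0],[0,0,0]]]'

```text
time: 3.98
eef_pos: [0.5866, 0.1035, 0.0858]
orientation: [0.129, 0.695, 0.129, -0.695]
wrist_force: [-0.5, 0.5, 0.2]
opening: 0.0852
```

servo_tool --rows '[[[0,0,0],[0,0,0]],[[0,0,0],[0,0,0]],[[0,0,0],[0,0,0]],[[0,0,0],[0,0,0]],[[0,0,0],[0,0,0]]]' --claw 0 --newtons 25

```text
time: 4.4
eef_pos: [0.5866, 0.1035, 0.0859]
orientation: [0.129, 0.695, 0.129, -0.695]
wrist_force: [-2.2, 0.8, 5.6]
opening: 0.0558
```

```bash
python3 - <<'E'
from h import *
plan([.5865,.104,.085])
E
```

```text
t 4.40 eef [0.5866 0.1035 0.0859] d/20mm [ 0.05 -0.03 -0.  ] tilt/0.1 [ 0.    -0.004 -0.001] F [-2.21  0.78  5.59] open 0.0558
```

servo_tool --rows '[[[-0.15,0,0],[0,0,0]],[[-0.4,0,0],[0,0,0]],[[-0.7,0,0],[0,0,0]],[[-0.8,0,0],[0,0,0]],[[-0.8,0,0],[0,0,0]]]'

```text
time: 4.82
eef_pos: [0.5863, 0.1034, 0.1428]
orientation: [-0.129, -0.695, -0.129, 0.696]
wrist_force: [0.3, -0.8, 0.4]
opening: 0.0558
```

servo_tool --rows '[[[-0.8,0,0],[0,0,0]],[[-0.8,0,0],[0,0,0]],[[-0.8,0,0],[0,0,0]],[[-0.45,0,0],[0,0,0]],[[0,0,0],[0,0,0]]]'

```text
time: 5.23
eef_pos: [0.5879, 0.1035, 0.2017]
orientation: [0.129, 0.697, 0.129, -0.694]
wrist_force: [0.0, 0.3, 0.3]
opening: 0.0557
```

```bash
python3 - <<'E'
from h import *
plan([.5438,-.308,.20])
E
```

```text
t 5.23 eef [0.5879 0.1035 0.2017] d/20mm [ 0.08 18.41  9.44] tilt/0.1 [ 0.    -0.045 -0.018] F [0.04 0.33 0.26] open 0.0557
```

servo_tool --rows '[[[0,0.4,0.205],[0,0,0]],[[0,0.7,0.36],[0,0,0]],[[0,0.76,0.39],[0,0,0]],[[0,0.76,0.39],[0,0,0]],[[0,0.76,0.39],[0,0,0]]]'

```text
time: 5.65
eef_pos: [0.5771, 0.0268, 0.1977]
orientation: [-0.129, -0.694, -0.129, 0.696]
wrist_force: [0.3, 0.0, -0.7]
opening: 0.0559
```

servo_tool --rows '[[[0,0.76,0.39],[0,0,0]],[[0,0.76,0.39],[0,0,0]],[[0,0.76,0.39],[0,0,0]],[[0,0.76,0.39],[0,0,0]],[[0,0.76,0.39],[0,0,0]]]'

```text
time: 6.07
eef_pos: [0.5679, -0.0583, 0.1977]
orientation: [-0.128, -0.694, -0.129, 0.696]
wrist_force: [0.4, -0.2, -0.2]
opening: 0.0557
```

servo_tool --rows '[[[0,0.76,0.39],[0,0,0]],[[0,0.76,0.39],[0,0,0]],[[0,0.76,0.39],[0,0,0]],[[0,0.76,0.39],[0,0,0]],[[0,0.76,0.39],[0,0,0]]]'

```text
time: 6.48
eef_pos: [0.5587, -0.143, 0.1977]
orientation: [-0.128, -0.694, -0.129, 0.696]
wrist_force: [-0.2, -0.2, 0.4]
opening: 0.0559
```

servo_tool --rows '[[[0,0.76,0.39],[0,0,0]],[[0,0.76,0.39],[0,0,0]],[[0,0.76,0.39],[0,0,0]],[[0,0.76,0.39],[0,0,0]],[[0,0.76,0.39],[0,0,0]]]'

```text
time: 6.9
eef_pos: [0.5495, -0.2278, 0.1976]
orientation: [-0.128, -0.694, -0.13, 0.696]
wrist_force: [0.3, 0.6, 0.4]
opening: 0.0558
```

servo_tool --rows '[[[0,0.76,0.39],[0,0,0]],[[0,0.76,0.39],[0,0,0]],[[0,0.76,0.38],[0,0,0]],[[0,0.45,0.23],[0,0,0]],[[0,0.2,0.1],[0,0,0]]]'

```text
time: 7.32
eef_pos: [0.5435, -0.2941, 0.1984]
orientation: [-0.128, -0.695, -0.128, 0.696]
wrist_force: [0.8, 0.1, -1.2]
opening: 0.0557
```

servo_tool --rows '[[[0,0,0],[0,0,0]],[[0,0,0],[0,0,0]],[[0,0,0],[0,0,0]]]'

```text
time: 7.57
eef_pos: [0.544, -0.2913, 0.1991]
orientation: [-0.129, -0.695, -0.13, 0.695]
wrist_force: [0.3, 1.1, -0.2]
opening: 0.0556
```

```bash
python3 - <<'E'
from h import *
plan([.5438,-.308,.20])
for n in ('scene','top'): grab(n,n+'2')
i=cv2.imread('pics/scene2.png');t=cv2.imread('pics/top2.png')
cv2.imwrite('pics/c2.png',np.hstack([cv2.resize(i[230:380,130:280],(400,400),interpolation=cv2.INTER_CUBIC),cv2.resize(t[130:230,310:410],(400,400),interpolation=cv2.INTER_CUBIC)]))
E
```

```text
t 7.57 eef [ 0.544  -0.2913  0.1991] d/20mm [-0.04  0.78  0.31] tilt/0.1 [0.    0.002 0.01 ] F [ 0.32  1.06 -0.17] open 0.0556
```

View pics/c2.png

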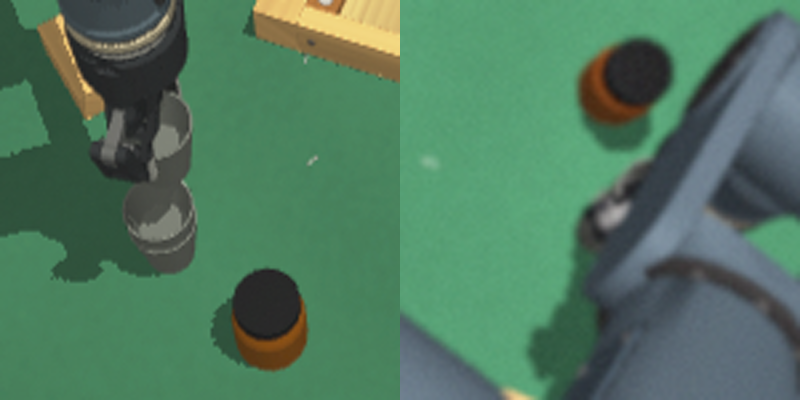

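The held cup hangs upright above the stack (left crop: cup at (170,150), stack rim at (160,215)). I'll close the remaining offset.

servo_tool --rows '[[[0,0.4,0.15],[0,0,0]],[[0.3,0.38,0.15],[0,0,0]],[[0.6,0,0],[0,0,0]],[[0.5,0,0],[0,0,0]],[[0.3,0,0],[0,0,0]]]'

```text
time: 8.08
eef_pos: [0.543, -0.3083, 0.1628]
orientation: [-0.128, -0.694, -0.13, 0.696]
wrist_force: [0.0, 0.7, -0.1]
opening: 0.0558
```

servo_tool --rows '[[[0,0,0],[0,0,0]],[[0,0,0],[0,0,0]],[[0,0,0],[0,0,0]],[[0,0,0],[0,0,0]]]'

```text
time: 8.42
eef_pos: [0.5445, -0.3091, 0.1657]
orientation: [0.129, 0.695, 0.129, -0.695]
wrist_force: [-0.1, 0.6, -0.9]
opening: 0.0555
```

```bash
python3 - <<'E'
from h import *
plan([.5438,-.308,.165])
p,d=grab('scene','scene3');P,im=cloud('scene','scene3')
i=cv2.imread('pics/scene3.png');cv2.imwrite('pics/c3.png',cv2.resize(i[250:350,140:240],(600,600),interpolation=cv2.INTER_CUBIC))
hsv=cv2.cvtColor(im,cv2.COLOR_RGB2HSV)
m=(np.hypot(P[...,0]-.544,P[...,1]+.308)<.045)&(hsv[...,1]<60)
for lo,hi in((.005,.03),(.08,.1),(.11,.13),(.13,.15),(.15,.17),(.17,.19)):
    q=P[m&(P[...,2]>lo)&(P[...,2]<hi)]
    if len(q)>15: print(lo,len(q),circ(q)[0].round(4),circ(q)[1].round(4))
E
```

```text
t 8.42 eef [ 0.5445 -0.3091  0.1657] d/20mm [ 0.04 -0.06  0.01] tilt/0.1 [ 0.    -0.005 -0.008] F [-0.15  0.61 -0.92] open 0.0555
0.005 41 [ 0.5429 -0.3086  0.0219] 0.001
0.08 101 [ 0.5436 -0.3094  0.0269] 0.001
0.11 43 [ 0.5484 -0.3111  0.0172] 0.0018
0.13 187 [ 0.5535 -0.3062  0.0171] 0.0063
0.15 111 [ 0.5449 -0.3108  0.0257] 0.0027
0.17 117 [ 0.538  -0.3146  0.0342] 0.0026
```

View pics/c3.png

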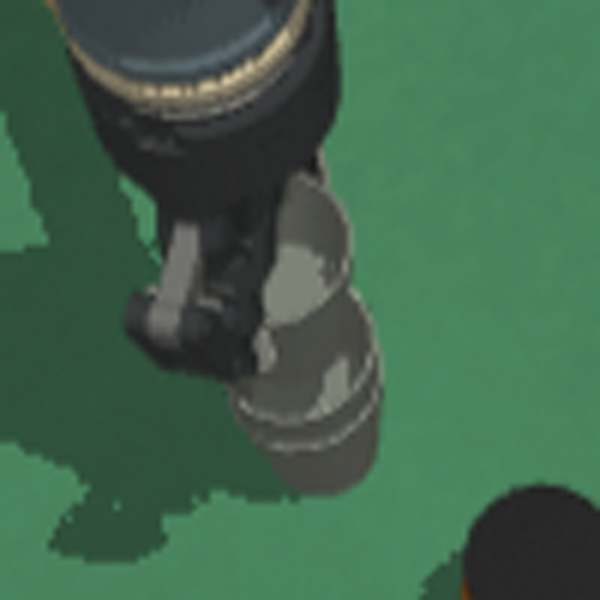

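```bash
python3 - <<'E'
from h import *
from scipy.optimize import least_squares
P,im=cloud('scene','scene3');hsv=cv2.cvtColor(im,cv2.COLOR_RGB2HSV)
# outer wall, front of the held cup: crop pixels right of the finger
v,u=np.mgrid[:384,:512]
m=(hsv[...,1]<60)&(u>140+270/6)&(u<140+360/6)&(v>250+190/6)&(v<250+400/6)
for z0,lo,hi in((.11,.115,.165),(.0,.004,.06)):
    if z0==0: m=(hsv[...,1]<60)&(u>170)&(u<206)&(v>300)&(v<340)
    q=P[m&(P[...,2]>lo)&(P[...,2]<hi)]
    if z0: q=q[np.hypot(q[:,0]-.544,q[:,1]+.308)>.012]
    f=lambda c:np.hypot(q[:,0]-c[0],q[:,1]-c[1])-(.02+.009*(q[:,2]-z0)/.07)
    s=least_squares(f,[.544,-.308],loss='soft_l1',f_scale=.001);print(len(q),s.x.round(4),np.median(abs(s.fun)).round(4))
E
```

```text
224 [ 0.5434 -0.312 ] 0.0009
236 [ 0.5429 -0.3082] 0.0025
```

servo_tool --rows '[[[0.3,-0.06,0],[0,0,0]],[[0.4,0,0],[0,0,0]],[[0.4,0,0],[0,0,0]],[[0.3,0,0],[0,0,0]],[[0.2,0,0],[0,0,0]]]'

```text
time: 8.88
eef_pos: [0.5431, -0.3074, 0.1318]
orientation: [-0.128, -0.695, -0.13, 0.696]
wrist_force: [0.1, -0.4, 0.1]
opening: 0.0558
```

servo_tool --rows '[[[0.2,0,0],[0,0,0]],[[0.2,0,0],[0,0,0]],[[0.2,0,0],[0,0,0]],[[0.2,0,0],[0,0,0]],[[0,0,0],[0,0,0]]]'

```text
time: 9.3
eef_pos: [0.5433, -0.3077, 0.1164]
orientation: [-0.129, -0.695, -0.129, 0.696]
wrist_force: [0.9, -0.4, -0.1]
opening: 0.0558
```

servo_tool --rows '[[[0,0,0],[0,0,0]],[[0,0,0],[0,0,0]]]'

```text
time: 9.47
eef_pos: [0.5438, -0.308, 0.1174]
orientation: [0.129, 0.695, 0.129, -0.695]
wrist_force: [-0.5, -1.0, -1.0]
opening: 0.056
```

servo_tool --rows '[[[0.1,0,0],[0,0,0]],[[0.1,0,0],[0,0,0]],[[0.1,0,0],[0,0,0]],[[0.05,0,0],[0,0,0]],[[0,0,0],[0,0,0]]]'

```text
time: 9.88
eef_pos: [0.544, -0.3082, 0.1109]
orientation: [0.129, 0.695, 0.129, -0.695]
wrist_force: [-0.9, -1.0, 3.2]
opening: 0.0556
```

servo_tool --rows '[[[0.05,0,0],[0,0,0]],[[0.05,0,0],[0,0,0]],[[0,0,0],[0,0,0]]]'

```text
time: 10.13
eef_pos: [0.5445, -0.3086, 0.1103]
orientation: [0.13, 0.696, 0.128, -0.695]
wrist_force: [-0.9, 0.2, 10.2]
opening: 0.0558
```

servo_tool --rows '[[[-0.1,0,0],[0,0,0]],[[0,0,0],[0,0,0]]]'

```text
time: 10.3
eef_pos: [0.5438, -0.3078, 0.1105]
orientation: [0.129, 0.695, 0.129, -0.695]
wrist_force: [-0.3, 0.7, 2.5]
opening: 0.0558
```

servo_tool --rows '[[[0,0,0],[0,0,0]],[[0,0,0],[0,0,0]],[[0,0,0],[0,0,0]],[[0,0,0],[0,0,0]],[[0,0,0],[0,0,0]]]' --claw 1

```text
time: 10.72
eef_pos: [0.5437, -0.3078, 0.1101]
orientation: [-0.129, -0.695, -0.129, 0.695]
wrist_force: [-0.0, -0.1, 0.7]
opening: 0.0853
```

```bash
python3 - <<'E'
from h import *
plan([.5438,-.308,.2])
p,d=grab('scene','scene4');P,im=cloud('scene','scene4')
i=cv2.imread('pics/scene4.png');cv2.imwrite('pics/c4.png',cv2.resize(i[250:350,140:240],(600,600),interpolation=cv2.INTER_CUBIC))
E
```

```text
t 10.72 eef [ 0.5437 -0.3078  0.1101] d/20mm [-4.5   0.01 -0.  ] tilt/0.1 [0.    0.001 0.003] F [-0.04 -0.07  0.75] open 0.0853
```

View pics/c4.png

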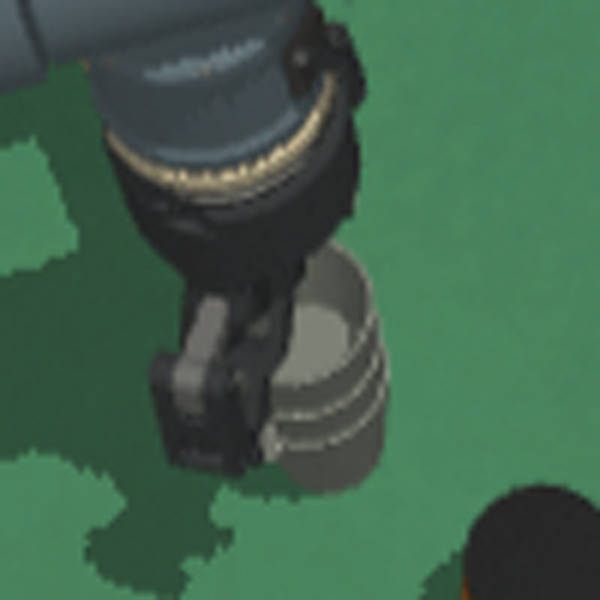

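The three rims are evenly spaced, so the cup looks nested and let go. I'll lift clear and move to above the pin.

servo_tool --rows '[[[-0.3,0,0],[0,0,0]],[[-0.8,0,0],[0,0,0]],[[-1,0,0],[0,0,0]],[[-1,0,0],[0,0,0]],[[-1,0,0],[0,0,0]]]'

```text
time: 11.18
eef_pos: [0.5436, -0.3078, 0.1935]
orientation: [-0.129, -0.695, -0.129, 0.695]
wrist_force: [0.6, -0.3, 0.6]
opening: 0.0856
```

servo_tool --rows '[[[-0.4,-0.5,-0.08],[0,0,0]],[[0,-0.9,-0.15],[0,0,0]],[[0,-0.9,-0.15],[0,0,0]],[[0,-0.9,-0.15],[0,0,0]],[[0,-0.9,-0.15],[0,0,0]]]'

```text
time: 11.6
eef_pos: [0.5261, -0.2247, 0.2001]
orientation: [-0.129, -0.695, -0.129, 0.695]
wrist_force: [0.5, 0.1, 0.4]
opening: 0.0858
```

servo_tool --rows '[[[0,-0.9,-0.15],[0,0,0]],[[0,-0.9,-0.15],[0,0,0]],[[0,-0.9,-0.15],[0,0,0]],[[0,-0.9,-0.15],[0,0,0]],[[0,-0.9,-0.15],[0,0,0]]]'

```text
time: 12.02
eef_pos: [0.5079, -0.1353, 0.2002]
orientation: [-0.129, -0.695, -0.129, 0.695]
wrist_force: [1.1, -0.2, -0.3]
opening: 0.0853
```

servo_tool --rows '[[[0,-0.9,-0.15],[0,0,0]],[[0,-0.9,-0.15],[0,0,0]],[[0,-0.5,-0.1],[0,0,0]],[[0,0,0],[0,0,0]],[[0,0,0],[0,0,0]]]'

```text
time: 12.43
eef_pos: [0.4998, -0.0909, 0.2004]
orientation: [0.13, 0.695, 0.129, -0.695]
wrist_force: [-0.0, 0.5, 0.5]
opening: 0.0855
```

```bash
python3 - <<'E'
from h import *
plan([.4688,.0562,.2])
p,d=grab('scene','scene5');P,im=cloud('scene','scene5')
hsv=cv2.cvtColor(im,cv2.COLOR_RGB2HSV);m=(np.hypot(P[...,0]-.544,P[...,1]+.308)<.06)&(hsv[...,1]<60)
for lo,hi in((.085,.097),(.11,.13)):
    q=P[m&(P[...,2]>lo)&(P[...,2]<hi)];print(lo,len(q),circ(q)[0].round(4),np.percentile(q[:,2],[50,95]).round(4))
i=cv2.imread('pics/scene5.png');c=lambda x,y:cv2.resize(i[y:y+80,x:x+80],(400,400),interpolation=cv2.INTER_CUBIC)
cv2.imwrite('pics/c5.png',np.hstack([c(150,265),c(215,125)]))
E
```

```text
t 12.43 eef [ 0.4998 -0.0909  0.2004] d/20mm [ 0.02 -7.42 -1.2 ] tilt/0.1 [ 0.    -0.002 -0.007] F [-0.04  0.49  0.49] open 0.0855
0.085 170 [ 0.5462 -0.3081  0.0246] [0.0921 0.0962]
0.11 230 [ 0.5447 -0.3068  0.0268] [0.1194 0.1256]
```

View pics/c5.png

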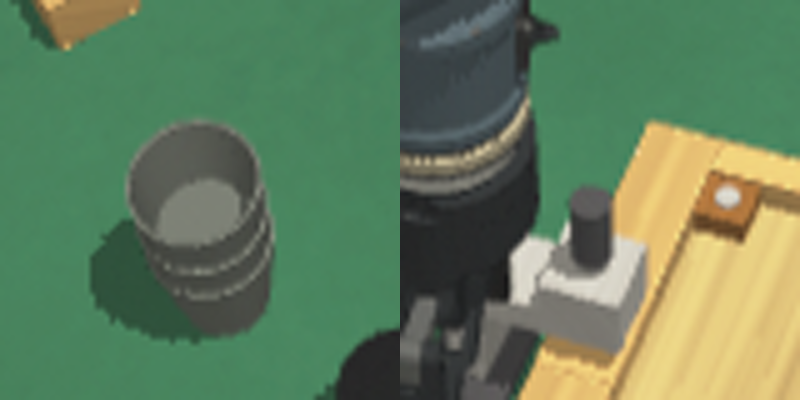

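```bash
python3 - <<'E'
from h import *
def floor(f,u,v,hw=5,hh=4):
    P,im=cloud('scene',f);q=P[v-hh:v+hh+1,u-hw:u+hw+1].reshape(-1,3);q=q[np.isfinite(q[:,2])]
    A=np.c_[q[:,:2]-q[:,:2].mean(0),np.ones(len(q))];c=np.linalg.lstsq(A,q[:,2],rcond=None)[0]
    print(f,len(q),'slope',c[:2].round(3),'z',c[2].round(4),'sd',(q[:,2]-A@c).std().round(4))
floor('scene0',190,315)      # stack floor, crop (658,130)
floor('scene5',150+200//5,265+208//5)
floor('scene0',302,193,3,2)
# rim height: per direction max z
for f in('scene0','scene5'):
    P,im=cloud('scene',f);hsv=cv2.cvtColor(im,cv2.COLOR_RGB2HSV)
    x,y=P[...,0]-.544,P[...,1]+.3075;rr=np.hypot(x,y);m=(rr<.036)&(rr>.02)&(hsv[...,1]<60)
    a=np.degrees(np.arctan2(y,x))
    print(f,[(k,round(float(np.percentile(P[...,2][m&(a>=k)&(a<k+45)],97)),4)) for k in range(-180,180,45) if (m&(a>=k)&(a<k+45)).sum()>10])
E
```

```text
scene0 98 slope [ 0.839 -0.591] z 0.0554 sd 0.0068
scene5 99 slope [ 0.03  -0.016] z 0.0799 sd 0.0018
scene0 35 slope [ 0.512 -0.898] z 0.0645 sd 0.0036
scene0 [(-180, 0.0975), (-135, 0.0957), (-90, 0.0971), (-45, 0.0961), (0, 0.0968), (45, 0.0975), (90, 0.0963), (135, 0.0981)]
scene5 [(-180, 0.1247), (-135, 0.1266), (-90, 0.1243), (-45, 0.1238), (0, 0.1245), (45, 0.127), (90, 0.1244), (135, 0.1241)]
```

The nested rim reads about 124 mm and the inner floor is level, so the cup sits about 28 mm above the one below. That is inside the 20–32 mm window and untilted. Next is the pin.

servo_tool --rows '[[[0,-0.9,-0.15],[0,0,0]],[[0,-1,-0.16],[0,0,0]],[[0,-1,-0.16],[0,0,0]],[[0,-1,-0.16],[0,0,0]],[[0,-1,-0.16],[0,0,0]]]'

```text
time: 12.9
eef_pos: [0.4799, 0.0055, 0.2003]
orientation: [0.129, 0.696, 0.128, -0.695]
wrist_force: [0.5, -0.0, 0.2]
opening: 0.0856
```

servo_tool --rows '[[[0,-1,-0.16],[0,0,0]],[[0,-0.8,-0.13],[0,0,0]],[[0,-0.5,-0.08],[0,0,0]],[[0,-0.25,-0.04],[0,0,0]],[[0,0,0],[0,0,0]]]'

```text
time: 13.32
eef_pos: [0.4689, 0.0565, 0.2003]
orientation: [0.129, 0.695, 0.129, -0.695]
wrist_force: [-0.2, -0.1, -0.4]
opening: 0.0852
```

servo_tool --rows '[[[0,0,0],[0,0,0]],[[0,0,0],[0,0,0]],[[0,0,0],[0,0,0]]]'

```text
time: 13.57
eef_pos: [0.4691, 0.0556, 0.2003]
orientation: [0.129, 0.695, 0.128, -0.695]
wrist_force: [-0.2, -0.1, -0.5]
opening: 0.0854
```

```bash
python3 - <<'E'
from h import *
plan([.4685,.0567,.130]);print(r.observe()['joint_pos'].round(2))
E
```

```text
t 13.57 eef [0.4691 0.0556 0.2003] d/20mm [ 3.52 -0.06  0.01] tilt/0.1 [ 0.    -0.003 -0.004] F [-0.24 -0.13 -0.55] open 0.0854
[-0.12  0.39  1.85 -0.    0.9   1.09]
```

servo_tool --rows '[[[0.4,-0.06,0],[0,0,0]],[[0.8,0,0],[0,0,0]],[[0.9,0,0],[0,0,0]],[[0.8,0,0],[0,0,0]],[[0.5,0,0],[0,0,0]]]'

```text
time: 13.98
eef_pos: [0.4674, 0.0573, 0.1305]
orientation: [-0.128, -0.694, -0.129, 0.696]
wrist_force: [-0.2, -0.3, 0.1]
opening: 0.0854
```

servo_tool --rows '[[[0.1,0,0],[0,0,0]],[[0,0,0],[0,0,0]],[[0,0,0],[0,0,0]],[[0,0,0],[0,0,0]]]'

```text
time: 14.32
eef_pos: [0.4688, 0.0574, 0.1309]
orientation: [0.129, 0.696, 0.129, -0.695]
wrist_force: [0.3, 0.7, 0.5]
opening: 0.0854
```

servo_tool --rows '[[[0,0,0],[0,0,0]],[[0,0,0],[0,0,0]],[[0,0,0],[0,0,0]],[[0,0,0],[0,0,0]],[[0,0,0],[0,0,0]]]' --claw 0.3 --newtons 25

```text
time: 14.73
eef_pos: [0.4683, 0.0576, 0.1305]
orientation: [0.129, 0.695, 0.129, -0.695]
wrist_force: [-0.6, -1.0, 0.9]
opening: 0.0263
```

```bash
python3 - <<'E'
from h import *
plan([.4685,.0567,.130])
p,d=grab('scene','scene6')
i=cv2.imread('pics/scene6.png');cv2.imwrite('pics/c6.png',cv2.resize(i[125:205,215:295],(600,600),interpolation=cv2.INTER_CUBIC))
E
```

```text
t 14.73 eef [0.4683 0.0576 0.1305] d/20mm [0.03 0.04 0.01] tilt/0.1 [ 0.    -0.004 -0.002] F [-0.62 -1.04  0.89] open 0.0263
```

View pics/c6.png

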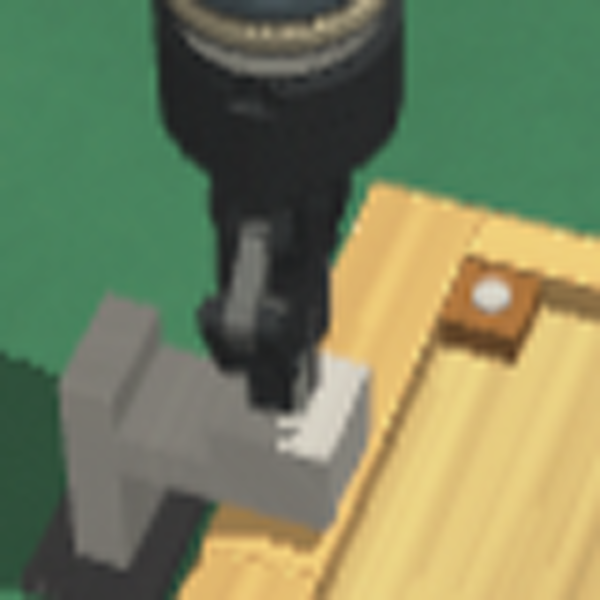

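The fingers stand round the pin with 2 mm to spare each side and show no side force. Closing on it now.

servo_tool --rows '[[[0,0,0],[0,0,0]],[[0,0,0],[0,0,0]],[[0,0,0],[0,0,0]],[[0,0,0],[0,0,0]]]' --claw 0 --newtons 25

```text
time: 15.12
eef_pos: [0.4684, 0.0575, 0.1305]
orientation: [0.129, 0.695, 0.129, -0.695]
wrist_force: [-0.8, -0.1, 2.3]
opening: 0.0209
```

servo_tool --rows '[[[0,0,0],[0,0,0]],[[0,0,0],[0,0,0]]]'

```text
time: 15.28
eef_pos: [0.4684, 0.0575, 0.1305]
orientation: [0.129, 0.695, 0.129, -0.695]
wrist_force: [-0.1, 0.1, 2.8]
opening: 0.0215
```

```bash
python3 - <<'E'
from h import *
plan([.4685,.0567,.130]);o=r.observe();print('tool F',(rot().T@o['wrist_force']).round(2),'tool M',(rot().T@o['torque']).round(3))
E
```

```text
t 15.28 eef [0.4684 0.0575 0.1305] d/20mm [0.02 0.04 0.01] tilt/0.1 [ 0.    -0.004 -0.003] F [-0.05  0.08  2.85] open 0.0215
tool F [-2.85 -0.09  0.02] tool M [-0.004 -0.07   0.044]
```

servo_tool --rows '[[[-0.03,0,0],[0,0,0]],[[-0.05,0,0],[0,0,0]],[[-0.05,0,0],[0,0,0]]]'

```text
time: 15.53
eef_pos: [0.468, 0.0576, 0.1326]
orientation: [-0.129, -0.695, -0.129, 0.696]
wrist_force: [-0.1, -0.3, -2.8]
opening: 0.0215
```

```bash
python3 - <<'E'
from h import *
plan([.4684,.0575,.1655]);o=r.observe();print('tool F',(rot().T@o['wrist_force']).round(2),'tool M',(rot().T@o['torque']).round(3))
E
```

```text
t 15.53 eef [0.468  0.0576 0.1326] d/20mm [-1.65  0.01 -0.02] tilt/0.1 [0.    0.008 0.004] F [-0.13 -0.34 -2.75] open 0.0215
tool F [2.75 0.28 0.24] tool M [-0.03   0.039  0.111]
```

servo_tool --rows '[[[-0.08,0,0],[0,0,0]],[[-0.1,0,0],[0,0,0]],[[-0.1,0,0],[0,0,0]],[[-0.1,0,0],[0,0,0]],[[-0.1,0,0],[0,0,0]]]'

```text
time: 15.95
eef_pos: [0.4681, 0.0576, 0.1427]
orientation: [-0.129, -0.695, -0.129, 0.695]
wrist_force: [0.3, 0.6, -2.2]
opening: 0.0213
```

servo_tool --rows '[[[-0.1,0,0],[0,0,0]],[[-0.1,0,0],[0,0,0]],[[-0.1,0,0],[0,0,0]],[[-0.1,0,0],[0,0,0]],[[-0.1,0,0],[0,0,0]]]'

```text
time: 16.37
eef_pos: [0.4681, 0.0576, 0.1527]
orientation: [-0.129, -0.695, -0.129, 0.695]
wrist_force: [0.4, -0.6, -2.1]
opening: 0.0215
```

```bash
python3 - <<'E'
from h import *
plan([.4684,.0575,.1655]);o=r.observe();print('tool F',(rot().T@o['wrist_force']).round(2),'tool M',(rot().T@o['torque']).round(3))
E
```

```text
t 16.37 eef [0.4681 0.0576 0.1527] d/20mm [-0.64  0.01 -0.01] tilt/0.1 [0.    0.001 0.001] F [ 0.45 -0.56 -2.06] open 0.0215
tool F [ 2.06  0.69 -0.22] tool M [-0.021  0.052  0.037]
```

servo_tool --rows '[[[-0.1,0,0],[0,0,0]],[[-0.1,0,0],[0,0,0]],[[-0.1,0,0],[0,0,0]],[[-0.1,0,0],[0,0,0]],[[-0.1,0,0],[0,0,0]]]'

```text
time: 16.78
eef_pos: [0.4682, 0.0576, 0.1627]
orientation: [-0.129, -0.695, -0.129, 0.695]
wrist_force: [-0.4, -0.0, -2.7]
opening: 0.0213
```

servo_tool --rows '[[[-0.07,0,0],[0,0,0]],[[-0.04,0,0],[0,0,0]],[[0,0,0],[0,0,0]],[[0,0,0],[0,0,0]],[[0,0,0],[0,0,0]]]'

```text
time: 17.2
eef_pos: [0.4681, 0.0576, 0.1646]
orientation: [-0.129, -0.695, -0.129, 0.695]
wrist_force: [0.4, -0.2, -1.7]
opening: 0.0216
```

```bash
python3 - <<'E'
from h import *
plan([.4684,.0575,.1655]);o=r.observe();print('tool F',(rot().T@o['wrist_force']).round(2),'qvel',abs(o['qvel']).max())
p,d=grab('scene','scene7');P,im=cloud('scene','scene7')
m=(np.hypot(P[...,0]-.468,P[...,1]-.057)<.016)
i=cv2.imread('pics/scene7.png');cv2.imwrite('pics/c7.png',np.hstack([cv2.resize(i[125:205,215:295],(400,400),interpolation=cv2.INTER_CUBIC),cv2.resize(i[265:345,150:230],(400,400),interpolation=cv2.INTER_CUBIC)]))
E
```

```text
t 17.20 eef [0.4681 0.0576 0.1646] d/20mm [-0.04  0.01 -0.01] tilt/0.1 [0.    0.002 0.001] F [ 0.41 -0.19 -1.74] open 0.0216
tool F [ 1.74  0.32 -0.32] qvel 0.0023658627976290507
```

View pics/c7.png

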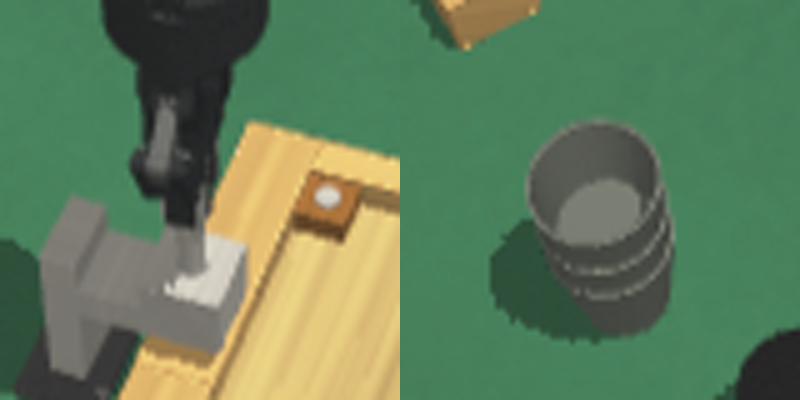

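The shank stands clear between the gripped head and the guide (crop about (190,225)–(190,268)). The stack is upright and nothing else has moved, so I'm handing in.

```bash
python3 -c "
from h import *
r.hand_in();plan([.4684,.0575,.1655])"
```

```text
the job is handed in; nothing more can be done
the job is handed in; nothing more can be done
```

The cup is nested upright in the stack, and the pin is drawn about 34 mm and held in the gripper. I handed the job in at about 17 s of the 51 s allowed; hand-in reports no verdict.

**Cup:** It stands level in the stack. Its rim measures about 124 mm against the nominal 122 mm, so it sits roughly 28 mm above the cup below instead of 26 mm. That is inside the 20–32 mm window, but about 2 mm proud, and I did not press it down again. The fingers met resistance about 2 mm early too, at up to 10 N, which agrees with that reading.

**Pin:** The arm rose straight up from 130.5 to 164.6 mm. At each check during the draw, side force at the wrist was under 1 N and the load about 2–3 N, which fits the pin's weight. The finger opening stayed at about 21.5 mm on the 22 mm grip. I took the pin's lift from how far the arm rose and how much shank the last picture showed, not from measuring its tip.

**Bystanders:** I saw no contact with the jar, spray can or offcut. The last picture showed parts of the jar and offcut where they had been; I did not check the spray can again at the end.

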